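# Issue the oldest relay module and restock the sloped lane

## Task

Issue the oldest relay module from the sloped stock lane: take the one at the low front end, against the stop, and set it down gently, upright, in the empty compartment of the parts tray. Load the fresh module that stands on the bench upright into the high rear end of the lane, behind the modules left there; the row slides down to the front stop by itself, and the fresh one must end up last in it.

Things in the scene. Friction and masses are not known exactly. Their poses are not given: they have to be found in the camera images.
- oldest_mid (a point): Centre (half-way up) of the oldest relay module, first of three in the lane, against the stop at its low end; the next touches it from behind. Rigid white box 48 mm long (x, up the lane) x 42 wide (y) x 72 tall (z), black terminal posts in its top 10 mm, 0.2 kg. It stands square to the 16 degree lane floor. Grip its 42 mm width at or above mid-height, over the low rails.
- fresh_mid (a point): Centre (half-way up, 36 mm over the bench) of the fresh relay module: like the oldest (48 x 42 x 72 mm, same axes), upright on the bench to one side of the lane, turned a little. A low push-button box and a slim breaker stand 75 mm or more from it along its x; its faces 42 mm apart (y) are free to grip.
- lane_back (a point): Where the fresh module's centre must end: third place, 120 mm up the slope from the stop, 36 mm off the floor. x level to the high end, y across, z up. Fixed aluminium lane, 16 degree slope, low end to the robot, slippery floor 215 mm long (open high end), 56 wide, rails 10 high, stop 36 high. Modules let go just over the floor here or up to 40 mm farther up slide down to the row by themselves.
- tray_place (a point): Centre of the empty compartment's floor (4 mm over the bench) in the fixed grey parts tray, 206 x 106 mm, walls and divider 4 mm thick and 14 high; x along it, y across, z up. Each of its two compartments is 97 (x) x 98 mm (y) inside. The other, 101 mm off towards -x, holds a lamp holder with bulb, 114 mm tall, 54 wide.

How it is judged (in metres and radians):
At the end, for the whole second after the job is handed in: Both released, at rest. Oldest module: upright (8 deg) on the empty compartment's floor, centre within 30 mm in x and y of its centre. Fresh module: on the lane floor in third place, centre within 15 mm along the lane (20 mm uphill), 12 mm across, 10 mm in height, leaning under 24 deg (x of oldest_mid in the frame of tray_place between -0.03 and 0.03 m and y of oldest_mid in the frame of tray_place between -0.03 and 0.03 m and z of oldest_mid in the frame of tray_place between 0.03 and 0.042 m and angle between oldest_mid's own z axis and vertical below 0.15 rad and x of fresh_mid in the frame of lane_back between -0.015 and 0.02 m and y of fresh_mid in the frame of lane_back between -0.012 and 0.012 m and z of fresh_mid in the frame of lane_back between -0.01 and 0.012 m and angle between fresh_mid's own z axis and vertical below 0.42 rad and linear speed of each of oldest, fresh below 0.02 m/s); the robot touches nothing.
It fails at once if the oldest module is let go over the tray while still more than 25 mm above its floor (dropped) (z of oldest_mid in the frame of tray_place above 0.064 m and x of oldest_mid in the frame of tray_place between -0.06 and 0.06 m and y of oldest_mid in the frame of tray_place between -0.06 and 0.06 m and contact force between oldest and the fingers below 0.05 N).
It also fails if it takes over 51 s, if anything falls off the work surface, if the arm or the gripper's body presses on something with over 40 N, if the wrist force passes 120 N, or if a joint passes its speed limit or range.

## Robot

A 6-joint arm with a two-finger parallel gripper is mounted at the origin on the work surface. World frame = base frame: x ahead of the robot, y to its left, z up, the work surface at z = 0. Lengths are in m, angles in degrees, forces in N, time in s.
With the tool pointing down it reaches from about 0.35 to 1 m from the base axis. Payload 7.1 kg.
Tool frame: the origin (TCP) lies at the very end of the fingers, on their centre line; the grasp point (between the pads) lies 19 mm behind it; z points along the fingers, y is the line along which they close (so a half turn about z gives the same grasp; the last joint's range is limited). The gripper opens to 85 mm and grips with 20 to 120 N. Pads are 22 mm wide; open, the fingers measure 114 mm over their backs; the gripper's body (76 mm by 85 mm) begins 54 mm behind the grasp point. The pads swing forward as they close: fully open they stand 13 mm farther back than shut.
Start: joints at [75.057, 24.242, 93.386, -0, 62.372, -1.089], TCP at [0.15, 0.607, 0.197] pointing down, gripper open.
Joint ranges: [-172.04, 172.04], [-51.8, 120.97], [4.93, 147.93], [-75.15, 255.16], [6.16, 154.13], [-145.62, 145.62]. Speed limits (degrees/s): [136.94, 136.94, 172.46, 180, 180, 180].

## Interface

Orientations are given as [roll, pitch, yaw] about the fixed x, y, z axes, in that order (R = Rz(yaw) Ry(pitch) Rx(roll)).
In Python, from bench import env gives the robot as it stands. The module is installed in compiled form; this text tells all that it offers.
- The arm moves only by the shell command python3 -m handwheel 'ROWS' [FORCE]. ROWS is JSON, a list of rows, each a list of 7 numbers: the opening, from 0 (shut) to 1 (fully open), then the shift along the tool's x, y, z each as a share of 150 mm, from -1 to 1, then the turn, a rotation vector about the tool's x, y, z each as a share of 180 degrees, from -1 to 1. In form: [[gripper, x, y, z, wx, wy, wz], ...]. A call has exactly 8 rows; each row is the pose to reach, as a shift and turn from the pose commanded when the call began, along the tool's axes at that moment, turning the shorter way round; what a row does not reach only later rows make up. A row lasts 1/8 s, in which the tool goes at most 62.5 mm and 10.7 degrees, less where a joint would pass 70% of its speed; a pose out of reach is approached as far as the arm can. A call with a number of a shift or a turn outside -1 to 1 is refused whole. A call with a gripper value outside its range is refused whole. The fingers move at their own pace and stop on an object; FORCE is the grip in N (left out, the last holds). Time passes only in rows, so rows that repeat a pose let the fingers close, or fill a call up. It gives the time, the measured TCP pose, the force, the opening and the grip force at its end, in the units of the state.
- env.get_state(): the state, without advancing time (a new reading comes with each control period).
- env.grab_frame(name): name is "side" or "top" or "wrist"; returns a dict with "img" (420x560x3 uint8, red, green, blue), "camera_matrix" (3x3 intrinsics, pixels), "k1" (the pictures are not rectified: a ray, as slopes to the right and down, at radius r is drawn at 1 + k1 r^2 times it, then the intrinsics apply), "R" (3x3) and "t" (3): a world point X has camera coordinates R X + t; the wrist camera has in their place "T_tool_cam" (4x4, takes a point from camera to tool coordinates, whose origin is the TCP and whose axes are the flange's). Camera axes: x right, y down, z forward; pixel columns grow to the right and rows downward; lengths in m; the calibration is good to about 2 mm. A picture is of the moment at which its call begins: read the wrist's pose just before it. There is no depth.
- env.close_job(): hands the job in; it is judged then, once.
The state is a dict: "time_s": time; "q": joint angles; "qd": joint speeds; "effort": joint torques, N m; "position": TCP position; "ee_rot": TCP orientation; "contact_force": force on the tool from outside, world axes, zero at the start; "moment": the same for the moment, N m; "gripper_width": opening from 0.0 (shut) to 1.0 (fully open); "grip_force": force on a finger pad.
Only numpy, scipy, OpenCV 4.12 (cv2) and the standard library are available. Lean on these libraries where they do the work, as an engineer would, in place of code of your own. Each camera call takes 0.05 s, during which the arm holds its last target. There are 200 camera calls.

## Working session

There is one attempt and no reset: what is moved stays moved. The work goes in short steps, Python scripts to look and compute and a shell command to move; the robot and the scene stay as the last step left them, time stands still between calls to the robot, and variables do not carry over. Pictures are saved under pics/ and viewed, at most 11 in all, crops included, and the job is handed in when it is done.

```bash
mkdir -p pics
python3 - <<'E'
from bench import env
import cv2
s=env.get_state();print(s)
for n in("side","top"):
    f=env.grab_frame(n);cv2.imwrite(f"pics/{n}0.png",f["img"][:,:,::-1]);print(n,f["camera_matrix"],f["k1"],f["R"],f["t"])
E
```

```text
{'time_s': 0.0, 'q': array([ 7.50568325e+01,  2.42858441e+01,  9.34336127e+01,  3.44624403e-04,
        6.23714882e+01, -1.09089002e+00]), 'qd': array([-0.06358813, -0.13889471,  0.08464088,  0.02265324, -0.03065315,
        0.04439984]), 'effort': array([ 1.83914977e-03, -5.57388854e+01, -2.81741577e+01,  8.90590087e-06,
        7.28828571e-03,  1.15076247e-06]), 'position': array([0.14947473, 0.6062247 , 0.19631539]), 'ee_rot': array([-1.79909077e+02, -2.03647203e-03,  1.66147561e+02]), 'contact_force': array([ 0.53354595,  0.8689154 , -0.00391191]), 'moment': array([ 0.00063653, -0.01719074,  0.00820465]), 'grip_force': 0.0, 'gripper_width': 0.9990962267565872}
side [[541.99836602   0.         275.17683362]
 [  0.         541.99836602 213.29869761]
 [  0.           0.           1.        ]] -0.21309267523315806 [[ 0.997477   -0.07086925 -0.00414535]
 [-0.05401945 -0.71983862 -0.69203632]
 [ 0.04606011  0.69051424 -0.72185078]] [-0.5401418   0.06466057  1.17827504]
top [[413.42506803   0.         282.72901362]
 [  0.         413.42506803 208.17841381]
 [  0.           0.           1.        ]] -0.09614435213296513 [[ 0.00555425 -0.99973365 -0.02240026]
 [-0.98301638 -0.00134954 -0.1835129 ]
 [ 0.18343379  0.0230391  -0.98276205]] [0.00957695 0.54667768 0.91100065]
```

View pics/side0.png

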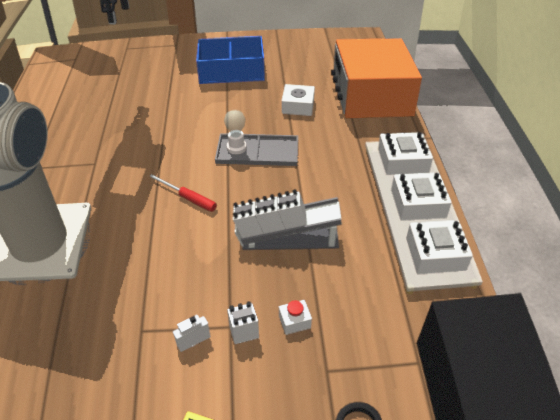

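View pics/top0.png

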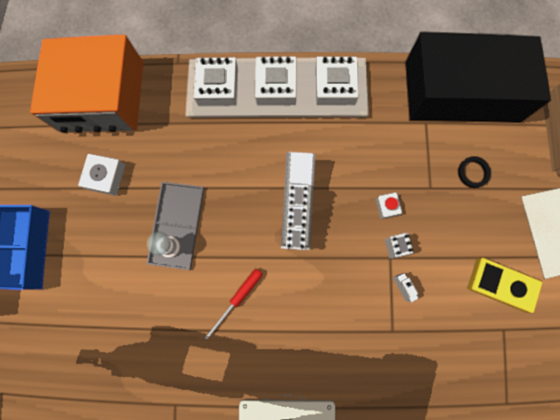

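Side view: lane about (285,220), fresh module about (243,320) between breaker (192,332) and button (295,315), and tray (258,150) with its empty compartment on the right. Top view: lane (298,200), fresh (401,245), empty compartment about (181,205). I'll enlarge both for corner picks.

```bash
cat > h.py <<'E'
import numpy as np,cv2
from scipy.spatial.transform import Rotation as Ro
def cam(f,T=None):
    "returns K,k1,Rwc(cam->world),C; T = 4x4 tool pose for the wrist"
    K=f["camera_matrix"];k=f["k1"]
    if T is None: return K,k,f["R"].T,-f["R"].T@f["t"]
    M=T@f["T_tool_cam"];return K,k,M[:3,:3],M[:3,3]
def tool(s):
    T=np.eye(4);T[:3,:3]=Ro.from_euler('xyz',s["ee_rot"],degrees=True).as_matrix();T[:3,3]=s["position"];return T
def ray(c,p):
    K,k,R,C=c
    u=cv2.undistortPoints(np.array([[p]],float),K,np.array([k,0,0,0,0.]))[0,0]
    d=R@np.r_[u,1];return C,d/np.linalg.norm(d)
def plane(c,p,z): C,d=ray(c,p);return C+d*(z-C[2])/d[2]
def tri(*cp):
    A=np.zeros((3,3));b=np.zeros(3);rs=[ray(c,p) for c,p in cp]
    for C,d in rs: P=np.eye(3)-np.outer(d,d);A+=P;b+=P@C
    X=np.linalg.solve(A,b);return X,max(np.linalg.norm((np.eye(3)-np.outer(d,d))@(X-C)) for C,d in rs)
def proj(c,X):
    K,k,R,C=c;return cv2.projectPoints(np.array([X],float),cv2.Rodrigues(R.T)[0],-R.T@C,K,np.array([k,0,0,0,0.]))[0][0,0]
E
python3 - <<'E'
import cv2
a=cv2.imread('pics/top0.png')[140:310,140:430];cv2.imwrite('pics/topc.png',cv2.resize(a,None,fx=2.7,fy=2.7,interpolation=2))
a=cv2.imread('pics/side0.png')[125:355,165:355];cv2.imwrite('pics/sidec.png',cv2.resize(a,None,fx=2.6,fy=2.6,interpolation=2))
E
```

```text
(no output)
```

View pics/topc.png

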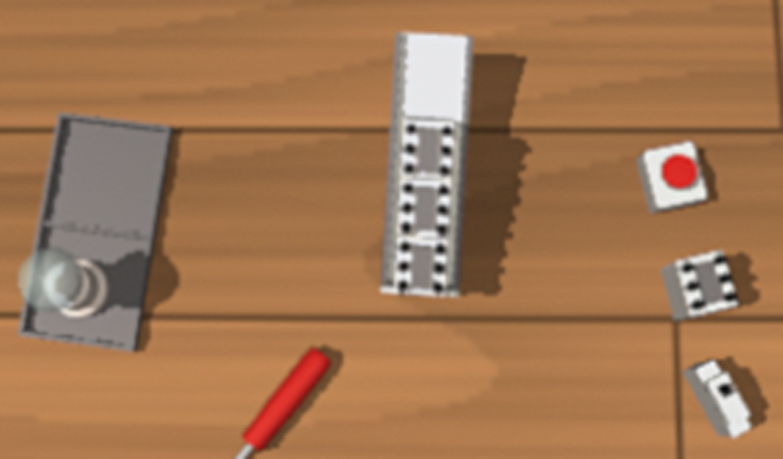

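View pics/sidec.png

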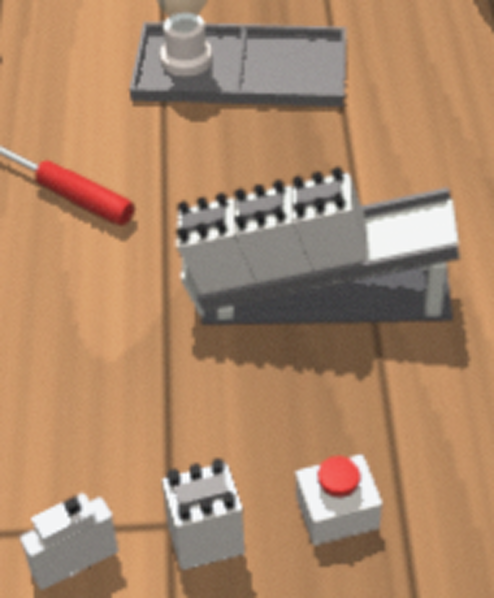

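The crops show each module's top with six posts and a grey plate. Plate centres: oldest is topc (420,267), sidec (204,216); fresh is topc (708,283), sidec (202,489). The tray and lane corners are also clear enough to triangulate.

```bash
cat > m1.py <<'E'
from h import *
from bench import env
t=cam(env.grab_frame("top"));s=cam(env.grab_frame("side"))
T=lambda x,y:(140+(x+.5)/2.7-.5,140+(y+.5)/2.7-.5)
S=lambda x,y:(165+(x+.5)/2.6-.5,125+(y+.5)/2.6-.5)
P=dict(old=((420,267),(204,216)),mod2=((425,209),(260,204)),mod3=((429,151),(319,192)),fresh=((708,283),(202,489)),
 trNE=((62,117),(344,28)),trSE=((174,128),(343,100)),trSW=((137,347),(131,100)),dividN=((45,227),(243,28)),
 laneL=((398,33),(450,193)),laneR=((471,37),(457,246)),
 fr_nw=((686,268),(173,477)),fr_ne=((719,260),(218,467)),fr_sw=((693,308),(185,515)),fr_se=((728,299),(229,505)))
for k,(a,b) in P.items():
    X,e=tri((t,T(*a)),(s,S(*b)));print(k,X.round(4),round(e,4))
print('fresh plane72',plane(t,T(708,283),.07),plane(s,S(202,489),.07))
print('tray plane', [plane(t,T(*p),.014).round(4) for p in((62,117),(174,128),(137,350),(22,333))],[plane(s,S(*p),.014).round(4) for p in((344,28),(343,100),(131,100),(148,25))])
E
python3 m1.py
```

```text
old [ 0.4727 -0.0172  0.0905] 0.0014
mod2 [ 0.5179 -0.0211  0.1047] 0.001
mod3 [ 0.5636 -0.0242  0.1174] 0.0016
fresh [ 0.4624 -0.2584  0.0652] 0.0015
trNE [0.6188 0.3111 0.0147] 0.0023
trSE [0.6084 0.2072 0.0097] 0.0013
trSW [4.074e-01 2.345e-01 4.000e-04] 0.001
dividN [0.5172 0.3213 0.0128] 0.0026
laneL [0.6743 0.0015 0.0828] 0.0014
laneR [ 0.6699 -0.0607  0.0857] 0.0016
fr_nw [ 0.4586 -0.243   0.0647] 0.0151
fr_ne [ 0.4764 -0.2606  0.0949] 0.0003
fr_sw [ 0.4463 -0.2545  0.0263] 0.0035
fr_se [ 0.4648 -0.2739  0.0637] 0.0173
fresh plane72 [ 0.46038156 -0.25730229  0.07      ] [ 0.46399943 -0.26127789  0.07      ]
tray plane [array([0.6166, 0.3109, 0.014 ]), array([0.606, 0.206, 0.014]), array([0.4052, 0.2312, 0.014 ]), array([0.4189, 0.336 , 0.014 ])] [array([0.6211, 0.313 , 0.014 ]), array([0.6091, 0.2028, 0.014 ]), array([0.4077, 0.2185, 0.014 ]), array([0.4238, 0.3336, 0.014 ])]
```

```bash
cat > go.py <<'E'
# usage: go.py x y z roll pitch yaw  -> share vectors from present pose to the target
import sys;from h import *;from bench import env
def rel(T,p,e):
    R=T[:3,:3];d=R.T@(np.array(p)-T[:3,3])/.15
    w=(Ro.from_matrix(R.T)*Ro.from_euler('xyz',e,degrees=True)).as_rotvec(degrees=True)/180
    return d.round(3),w.round(3)
if __name__=='__main__':
    a=list(map(float,sys.argv[1:]));print(*rel(tool(env.get_state()),a[:3],a[3:]))
E
python3 go.py .5 .26 .34 180 0 173
python3 - <<'E'
from h import *;from bench import env
f=env.grab_frame("wrist");print(f["T_tool_cam"].round(3),f["camera_matrix"][0],f["k1"])
exec(open('m1.py').read().split("for k")[0])
Q=[tri((t,T(*a)),(s,S(*b))) for a,b in(((686,268),(218,467)),((719,260),(229,505)),((693,308),(173,477)),((728,299),(185,515)))]
print(Q)
E
```

```text
[-2.821 -1.684 -0.954] [-0.    -0.    -0.038]
[[-0.    -0.961 -0.275  0.069]
 [ 1.    -0.    -0.    -0.001]
 [ 0.    -0.275  0.961 -0.177]
 [ 0.     0.     0.     1.   ]] [340.58118441   0.         282.02457604] -0.08372931727811142
[(array([ 0.47462136, -0.2404307 ,  0.0649993 ]), np.float64(0.0011289924773281261)), (array([ 0.48137269, -0.2698924 ,  0.06080272]), np.float64(0.000664346220760993)), (array([ 0.44194059, -0.24543606,  0.06291785]), np.float64(0.0017966593819791388)), (array([ 0.4495387 , -0.27600927,  0.06052638]), np.float64(0.0017405138381250721))]
```

```bash
A='[1,-0.94,-0.56,-0.5,0,0,0]'
python3 -m handwheel '[[1,-0.3,-0.18,-0.4,0,0,0],[1,-0.6,-0.36,-0.6,0,0,0],[1,-0.94,-0.56,-0.95,0,0,0],[1,-0.94,-0.56,-0.95,0,0,0],[1,-0.94,-0.56,-0.95,0,0,0],[1,-0.94,-0.56,-0.95,0,0,0],[1,-0.94,-0.56,-0.95,0,0,0],[1,-0.94,-0.56,-0.95,0,0,0]]'
python3 -m handwheel '[[1,-0.3,-0.18,0,0,0,0],[1,-0.7,-0.4,0,0,0,0],[1,-1,-0.6,0,0,0,0],[1,-1,-0.6,0,0,0,0],[1,-1,-0.6,0,0,0,0],[1,-1,-0.6,0,0,0,0],[1,-1,-0.6,0,0,0,0],[1,-1,-0.6,0,0,0,0]]'
python3 -m handwheel '[[1,-0.3,-0.2,0,0,0,0],[1,-0.6,-0.4,0,0,0,0],[1,-0.88,-0.52,0,0,0,-0.038],[1,-0.88,-0.52,0,0,0,-0.038],[1,-0.88,-0.52,0,0,0,-0.038],[1,-0.88,-0.52,0,0,0,-0.038],[1,-0.88,-0.52,0,0,0,-0.038],[1,-0.88,-0.52,0,0,0,-0.038]]'
python3 - <<'E'
from h import *;from bench import env
s=env.get_state();f=env.grab_frame("wrist");cv2.imwrite('pics/w1.png',f["img"][:,:,::-1]);np.save('w1.npy',tool(s));print(s["position"],s["ee_rot"])
E
```

```text
time_s: 1.35
position: [0.2656, 0.4917, 0.3386]
ee_rot: [-179.9, -0.0, 166.2]
contact_force: [0.8, -0.7, 0.8]
gripper_width: 1.001
grip_force: 0.0
time_s: 2.35
position: [0.3899, 0.3688, 0.3396]
ee_rot: [-180.0, -0.0, 166.2]
contact_force: [-0.6, 0.8, 0.3]
gripper_width: 1.002
grip_force: 0.0
time_s: 3.35
position: [0.4996, 0.2614, 0.3397]
ee_rot: [180.0, 0.0, 173.0]
contact_force: [-0.0, 0.6, 0.4]
gripper_width: 1.0
grip_force: 0.0
[0.49956444 0.26137348 0.33974558] [1.79993552e+02 7.13226161e-03 1.73035038e+02]
```

View pics/w1.png

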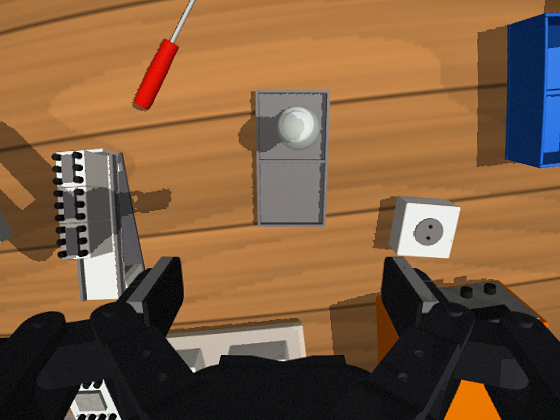

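Wrist view: tray upright in the picture, rim corners about (251,91), (329,92), (326,226), (258,226), divider at row 160; empty compartment centre about (292,192). Lane at left with posts up.

```bash
python3 - <<'E'
from h import *;from bench import env
W=cam(env.grab_frame("wrist"),np.load('w1.npy'))
im=cv2.imread('pics/w1.png');hsv=cv2.cvtColor(im,cv2.COLOR_BGR2HSV)
m=(hsv[:,:,1]<60).astype(np.uint8)*255;m[:80]=0;m[235:]=0;m[:,:245]=0;m[:,340:]=0
cn=max(cv2.findContours(m,0,2)[0],key=cv2.contourArea);print(cv2.boxPoints(cv2.minAreaRect(cn)).round(1),cv2.boundingRect(cn))
q=[plane(W,p,.014) for p in((251,91),(329,92),(326,226),(258,226))]
print(np.round(q,4),np.mean(q,0),[np.linalg.norm(q[i]-q[i-1]).round(4) for i in range(4)])
d=plane(W,(259,160),.014),plane(W,(326,160),.014);print(d,(d[0]+d[1]+q[2]+q[3])/4)
t=cam(env.grab_frame("top"));T=lambda x,y:(140+(x+.5)/2.7-.5,140+(y+.5)/2.7-.5)
for a,p in(((62,117),(326,226)),((174,128),(258,226)),((137,350),(251,91))): print(tri((t,T(*a)),(W,p)))
E
python3 go.py .42 .0 .34 180 0 175.6
```

```text
[[255.  90.]
 [329.  90.]
 [329. 226.]
 [255. 226.]] (255, 90, 75, 137)
[[0.4063 0.2273 0.014 ]
 [0.421  0.337  0.014 ]
 [0.6217 0.3149 0.014 ]
 [0.6087 0.2088 0.014 ]] [0.51441735 0.27199468 0.014     ] [np.float64(0.2032), np.float64(0.1108), np.float64(0.2019), np.float64(0.1069)]
(array([0.50563829, 0.22493842, 0.014     ]), array([0.51769184, 0.32391602, 0.014     ])) [0.56341328 0.26813456 0.014     ]
(array([0.62027524, 0.31379338, 0.01020801]), np.float64(0.0029676450873062725))
(array([0.60882211, 0.20776121, 0.00885261]), np.float64(0.001632253997862025))
(array([0.40583082, 0.22837261, 0.02447509]), np.float64(0.0010379877353369558))
[ 0.316 -1.792 -0.002] [ 0.    -0.    -0.014]
```

```bash
python3 -m handwheel '[[1,0.1,-0.3,0,0,0,0],[1,0.2,-0.7,0,0,0,0],[1,0.2,-1,0,0,0,0],[1,0.2,-1,0,0,0,0],[1,0.2,-1,0,0,0,0],[1,0.2,-1,0,0,0,0],[1,0.2,-1,0,0,0,0],[1,0.2,-1,0,0,0,0]]'
python3 -m handwheel '[[1,0,-0.3,0,0,0,0],[1,0,-0.7,0,0,0,-0.014],[1,0,-1,0,0,0,-0.014],[1,0,-1,0,0,0,-0.014],[1,0,-1,0,0,0,-0.014],[1,0,-1,0,0,0,-0.014],[1,0,-1,0,0,0,-0.014],[1,0,-1,0,0,0,-0.014]]'
python3 - <<'E'
from h import *;from bench import env
s=env.get_state();f=env.grab_frame("wrist");cv2.imwrite('pics/w2.png',f["img"][:,:,::-1]);np.save('w2.npy',tool(s));print(s["position"],s["ee_rot"])
cv2.imwrite('pics/w2c.png',cv2.resize(f["img"][40:290,150:550,::-1],None,fx=2,fy=2,interpolation=2))
E
```

```text
time_s: 4.5
position: [0.4519, 0.1162, 0.3395]
ee_rot: [-180.0, -0.0, 173.0]
contact_force: [0.5, -0.5, -0.3]
gripper_width: 1.0
grip_force: 0.0
time_s: 5.5
position: [0.4337, -0.0326, 0.3396]
ee_rot: [180.0, -0.0, 175.6]
contact_force: [0.6, -0.3, 0.3]
gripper_width: 1.002
grip_force: 0.0
[ 0.43365734 -0.0326271   0.33959205] [ 1.79999300e+02 -3.79449825e-03  1.75577577e+02]
```

View pics/w2.png

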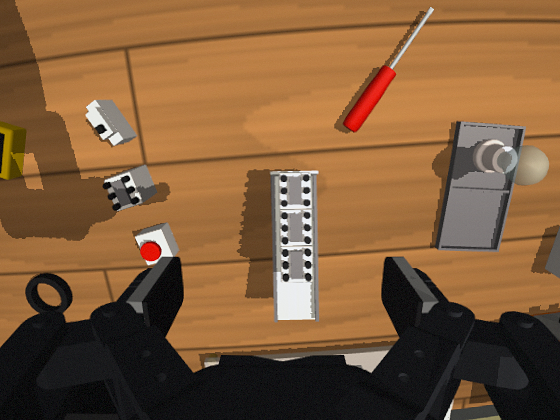

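Wrist view: lane at centre, oldest at the top with posts about (283–307, 178–203), then the others to row 280; lane edges at columns 273 and 318; fresh posts about (122,192). I'll find posts by dark mask.

```bash
cat > m2.py <<'E'
from h import *;from bench import env
W=cam(env.grab_frame("wrist"),np.load('w2.npy'));t=cam(env.grab_frame("top"));s=cam(env.grab_frame("side"))
def posts(im,x0,y0,x1,y1,th=70,amin=3):
    g=cv2.imread(im,0)[y0:y1,x0:x1];b=((g<th)*255).astype(np.uint8)
    n,_,st,c=cv2.connectedComponentsWithStats(b,connectivity=4);return [(c[i]+[x0,y0]).round(1) for i in range(1,n) if st[i,4]>=amin],[st[i,4] for i in range(1,n)if st[i,4]>=amin]
for im,b in(('pics/w2.png',(277,173,315,285)),('pics/w2.png',(100,172,143,214)),('pics/top0.png',(388,232,414,256))):
    p,a=posts(im,*b);print(im,len(p),*[tuple(map(float,x)) for x in p],a)
E
python3 m2.py
```

```text
pics/w2.png 18 (305.6, 177.6) (283.3, 178.2) (283.6, 190.5) (306.1, 190.2) (306.5, 202.4) (283.6, 203.0) (284.1, 215.6) (306.5, 214.9) (284.4, 227.8) (306.7, 227.3) (284.6, 240.2) (307.0, 239.8) (284.7, 252.7) (307.4, 252.0) (285.1, 264.6) (307.5, 264.2) (307.7, 276.6) (285.4, 276.9) [np.int32(30), np.int32(30), np.int32(31), np.int32(29), np.int32(31), np.int32(25), np.int32(27), np.int32(26), np.int32(30), np.int32(29), np.int32(33), np.int32(34), np.int32(34), np.int32(36), np.int32(37), np.int32(36), np.int32(37), np.int32(37)]
pics/w2.png 10 (124.8, 179.0) (106.1, 185.4) (131.1, 194.7) (115.7, 189.3) (111.4, 195.9) (141.0, 195.0) (118.4, 197.8) (142.0, 198.0) (115.9, 206.3) (128.0, 203.0) [np.int32(47), np.int32(52), np.int32(116), np.int32(3), np.int32(54), np.int32(3), np.int32(5), np.int32(3), np.int32(56), np.int32(3)]
pics/top0.png 6 (407.2, 235.6) (394.2, 238.6) (409.2, 242.6) (396.5, 245.5) (411.0, 249.5) (398.3, 252.4) [np.int32(9), np.int32(5), np.int32(9), np.int32(6), np.int32(10), np.int32(7)]
```

```bash
cat >> m2.py <<'E'
print('---');p,a=posts('pics/top0.png',287,184,311,249,80,4);print(*[tuple(map(float,x)) for x in p],a)
p,a=posts('pics/side0.png',232,190,302,220,60,4);print(*[tuple(map(float,x)) for x in p],a)
p,a=posts('pics/side0.png',226,300,260,328,60,4);print(*[tuple(map(float,x)) for x in p],a)
F=dict(pp=((394.2,238.6),None),pm=((407.2,235.6),(115.9,206.3)),mm=((411,249.5),(106.1,185.4)),mp=((398.3,252.4),(124.8,179)))
for k,(a,b) in F.items():
    if b: print(k,tri((t,a),(W,b)))
print([plane(t,a,.068).round(4) for a,_ in F.values()])
w=[(305.6,177.6),(283.3,178.2),(306.5,202.4),(283.6,203)];print('old wrist z.09',[plane(W,x,.0905).round(4) for x in w])
E
python3 m2.py|sed -n '/---/,$p'
```

```text
---
(292.0, 187.2) (305.0, 188.2) (291.5, 194.5) (305.0, 195.5) (291.0, 202.0) (303.8, 202.6) (290.8, 209.4) (303.8, 210.2) (290.5, 216.5) (303.2, 217.4) (290.0, 224.0) (303.1, 224.9) (309.7, 237.3) (289.7, 231.0) (302.8, 231.8) (289.2, 238.4) (302.1, 238.9) (288.8, 245.4) (301.8, 245.8) [np.int32(4), np.int32(4), np.int32(4), np.int32(6), np.int32(5), np.int32(5), np.int32(5), np.int32(6), np.int32(4), np.int32(5), np.int32(5), np.int32(8), np.int32(30), np.int32(7), np.int32(6), np.int32(5), np.int32(8), np.int32(5), np.int32(6)]
(294.3, 191.4) (287.0, 193.0) (279.2, 194.6) (271.9, 196.3) (264.5, 198.0) (257.1, 199.7) (249.7, 201.2) (294.7, 201.5) (242.5, 203.0) (287.4, 203.2) (235.3, 204.4) (280.1, 205.1) (271.7, 206.5) (264.2, 208.1) (257.3, 209.9) (249.1, 211.2) (242.2, 212.9) (235.2, 214.5) [np.int32(9), np.int32(7), np.int32(8), np.int32(7), np.int32(6), np.int32(9), np.int32(6), np.int32(10), np.int32(6), np.int32(11), np.int32(7), np.int32(9), np.int32(10), np.int32(9), np.int32(7), np.int32(8), np.int32(10), np.int32(10)]
(239.8, 307.4) (231.5, 309.5) (252.6, 318.2) (244.0, 320.5) (235.8, 322.3) [np.int32(5), np.int32(4), np.int32(5), np.int32(6), np.int32(6)]
pm (array([ 0.48024137, -0.2695877 ,  0.07226352]), np.float64(2.8396718386527403e-05))
mm (array([ 0.44895173, -0.27602889,  0.07460608]), np.float64(0.00027026912989395774))
mp (array([ 0.44220315, -0.24669001,  0.07656768]), np.float64(6.403340772311585e-05))
[array([ 0.4739, -0.2409,  0.068 ]), array([ 0.4807, -0.2708,  0.068 ]), array([ 0.4493, -0.278 ,  0.068 ]), array([ 0.4428, -0.2489,  0.068 ])]
old wrist z.09 [array([ 0.4567, -0.0054,  0.0905]), array([ 0.4553, -0.0339,  0.0905]), array([ 0.4897, -0.0062,  0.0905]), array([ 0.4882, -0.036 ,  0.0905])]
```

Run:
```python
import io,contextlib
with contextlib.redirect_stdout(io.StringIO()): exec(open('m2.py').read())
o={}
o['old-+']=((288.8,245.4),(235.3,204.4),(305.6,177.6))[::1],
D={'1-+':((288.8,245.4),(235.3,204.4),(305.6,177.6)),'1--':((301.8,245.8),(235.2,214.5),(283.3,178.2)),
'1++':((289.7,231),(249.7,201.2),(306.5,202.4)),'1+-':((302.8,231.8),(249.1,211.2),(283.6,203)),
'3++':((292,187.2),(294.3,191.4),(307.7,276.6)),'3+-':((305,188.2),(294.7,201.5),(285.4,276.9)),
'3-+':((291,202),(279.2,194.6),(307.4,252)),'3--':((303.8,202.6),(280.1,205.1),(284.7,252.7)),
'f+-':((407.2,235.6),(252.6,318.2),(115.9,206.3)),'f--':((411,249.5),(235.8,322.3),(106.1,185.4)),'f-+':((398.3,252.4),(231.5,309.5),(124.8,179))}
R={k:tri((t,a),(s,b),(W,c)) for k,(a,b,c) in D.items()}
for k,v in R.items(): print(k,v[0].round(4),round(v[1],4))
g=lambda *k:np.mean([R[i][0] for i in k],0)
c1=g('1-+','1--','1++','1+-');c3=g('3-+','3--','3++','3+-');cf=g('f+-','f-+');print(c1,c3,cf)
u=c3-c1;print('len',np.linalg.norm(u),'slope',np.degrees(np.arcsin(u[2]/np.linalg.norm(u))),'yaw',np.degrees(np.arctan2(u[1],u[0])))
yd=g('1-+','1++')-g('1--','1+-');print('yaw y',np.degrees(np.arctan2(-yd[0],yd[1])))
fx=R['f+-'][0]-R['f--'][0];fy=R['f-+'][0]-R['f--'][0];print('fresh',np.degrees(np.arctan2(fx[1],fx[0])),np.degrees(np.arctan2(-fy[0],fy[1])))
```

```text
1-+ [ 0.4572 -0.0042  0.0886] 0.0012
1-- [ 0.4562 -0.0328  0.0879] 0.0012
1++ [ 0.4877 -0.0058  0.0974] 0.0009
1+- [ 0.4858 -0.0348  0.0979] 0.0011
3++ [ 0.5798 -0.0109  0.1237] 0.0011
3+- [ 0.5779 -0.0394  0.1233] 0.0014
3-+ [ 0.549  -0.0089  0.115 ] 0.0012
3-- [ 0.5484 -0.0375  0.1132] 0.0019
f+- [ 0.4815 -0.2719  0.0667] 0.0009
f-- [ 0.4504 -0.279   0.0675] 0.0014
f-+ [ 0.4437 -0.2504  0.0667] 0.0014
[ 0.47174178 -0.01939111  0.09297713] [ 0.5637479  -0.02418214  0.11880316] [ 0.46259285 -0.26113554  0.06672415]
len 0.09568210305949618 slope 15.659208174660778 yaw -2.9808668229126978
yaw y -2.8316135349793843
fresh 13.0033930866121 13.199209862946404
```

```bash
python3 go.py .4569 -.0186 .1449 180 16 177.1
```

```text
[-0.148  0.11   1.298] [-0.001 -0.089 -0.009]
```

```bash
python3 -m handwheel '[[1,-0.05,0.05,0.3,0,-0.04,0],[1,-0.1,0.11,0.6,0,-0.089,-0.009],[1,-0.148,0.11,0.9,0,-0.089,-0.009],[1,-0.148,0.11,1,0,-0.089,-0.009],[1,-0.148,0.11,1,0,-0.089,-0.009],[1,-0.148,0.11,1,0,-0.089,-0.009],[1,-0.148,0.11,1,0,-0.089,-0.009],[1,-0.148,0.11,1,0,-0.089,-0.009]]' 40; python3 go.py .4569 -.0200 .1449 180 16 177.1;python3 go.py .4833 -.0200 .0526 180 16 177.1
```

```text
time_s: 7.0
position: [0.4575, -0.0186, 0.1904]
ee_rot: [-179.8, 16.1, 177.2]
contact_force: [-0.3, 1.0, 0.1]
gripper_width: 1.0
grip_force: 0.0
[ 0.087 -0.008  0.29 ] [-0.001  0.001  0.   ]
[0.089 0.003 0.93 ] [-0.001  0.001  0.   ]
```

```bash
python3 -m handwheel '[[1,0.089,0,0.25,0,0,0],[1,0.089,0,0.5,0,0,0],[1,0.089,0,0.7,0,0,0],[1,0.089,0,0.83,0,0,0],[1,0.089,0,0.93,0,0,0],[1,0.089,0,0.93,0,0,0],[1,0.089,0,0.93,0,0,0],[0.4,0.089,0,0.93,0,0,0]]' && python3 -m handwheel '[[0,0,0,0,0,0,0],[0,0,0,0,0,0,0],[0,0,0,0,0,0,0],[0,0,0,0,0,0,0],[0,0,0,0,0,0,0],[0,0,0,0,0,0,0],[0,0,0,0,0,0,0],[0,0,0,0,0,0,0]]' 40
```

```text
time_s: 8.0
position: [0.483, -0.0204, 0.0527]
ee_rot: [-179.8, 16.1, 177.2]
contact_force: [-0.3, -0.1, -0.1]
gripper_width: 0.822
grip_force: 0.0
time_s: 9.0
position: [0.4834, -0.0202, 0.0536]
ee_rot: [-179.8, 16.2, 177.2]
contact_force: [-9.7, 3.3, 25.7]
gripper_width: 0.005
grip_force: 13.5
```

Run:
```python
from h import *;from bench import env
s=env.get_state();print(s["gripper_width"],s["grip_force"],s["contact_force"])
f=env.grab_frame("side")["img"];g=env.grab_frame("wrist")["img"]
a=cv2.resize(f[130:270,170:360],(400,295),interpolation=2);b=cv2.resize(g,(400,300))
cv2.imwrite('pics/c1.png',np.hstack([a,b[:295]])[:,:,::-1])
```

```text
0.004855143248838758 13.47341889209929 [-9.65596878  3.25844484 25.66919977]
```

View pics/c1.png

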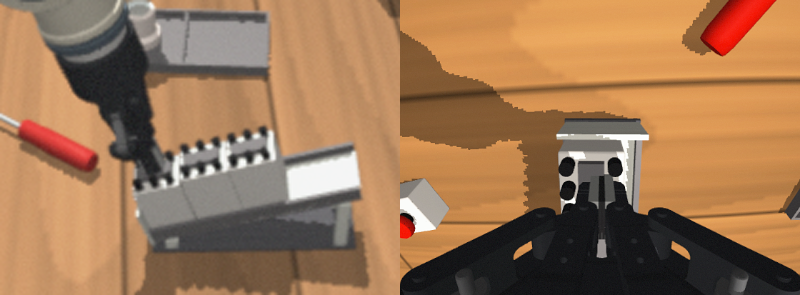

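The fingers seem to have shut at the oldest module's top, between its post rows, instead of on its sides (tip at about (246,215) in the side frame). I'll check where the TCP projects and whether anything moved.

Run:
```python
from h import *;from bench import env
st=env.get_state();f=env.grab_frame("side");s=cam(f);t=cam(env.grab_frame("top"));w=env.grab_frame("wrist")
cv2.imwrite('pics/s2.png',f["img"][:,:,::-1]);cv2.imwrite('pics/w3.png',w["img"][:,:,::-1])
T=tool(st);print(T.round(3),st['q'])
for n,z in(('tcp',0),('10',-.01),('20',-.02),('30',-.03),('45',-.045)):
    X=T[:3,3]+T[:3,2]*z;print(n,X.round(4),'side',proj(s,X).round(1),'wrist',proj(cam(w,T),X).round(1))
print('c1 side',proj(s,[.4717,-.0194,.093]),'wrist',proj(cam(w,T),[.4717,-.0194,.093]))
W=cam(w,T)
for k,p in {'1-+':(.4572,-.0042,.0886),'1--':(.4562,-.0328,.0879),'1++':(.4877,-.0058,.0974),'1+-':(.4858,-.0348,.0979)}.items(): print(k,proj(W,p).round(1))
a=f["img"].astype(int);b=cv2.imread('pics/side0.png')[:,:,::-1].astype(int);d=np.abs(a-b).sum(2)>90
d=d[175:255,225:350];print(d.sum());print('\n'.join(''.join('#' if v else '.' for v in r[::2]) for r in d[::3]))
cv2.imwrite('pics/c2.png',np.hstack([cv2.resize(f["img"][180:240,215:285],(400,343),interpolation=2),cv2.resize(w["img"][150:300,195:370],(400,343),interpolation=2)])[:,:,::-1])
```

```text
[[-0.959  0.05   0.278  0.483]
 [ 0.047  0.999 -0.018 -0.02 ]
 [-0.279 -0.004 -0.96   0.054]
 [ 0.     0.     0.     1.   ]] [ -3.83722265  22.25644764 127.54248157   0.22730358  14.00158516
 -91.19766142]
tcp [ 0.4835 -0.0202  0.0536] side [248.4 220.8] wrist [284.2 233.4]
10 [ 0.4807 -0.02    0.0632] side [246.9 217.7] wrist [284.3 240.3]
20 [ 0.4779 -0.0198  0.0728] side [245.4 214.6] wrist [284.4 248. ]
30 [ 0.4751 -0.0196  0.0824] side [243.9 211.4] wrist [284.5 256.5]
45 [ 0.4709 -0.0194  0.0968] side [241.5 206.6] wrist [284.8 271.4]
c1 side [241.97055244 207.87341263] wrist [284.77319952 266.66559857]
1-+ [318.7 233.1]
1-- [251.9 232.8]
1++ [316.2 298.1]
1+- [252.4 298.1]
961
########.......................................................
#########......................................................
#########......................................................
#########......................................................
#########......................................................
#.########.....................................................
#.########.............
[... 620 characters left out ...]
............................................................
...............................................................
...............................................................
.....#.........................................................
...............................................................
...............................................................
...............................................................
...............................................................
...............................................................
...............................................................
...............................................................
```

View pics/c2.png

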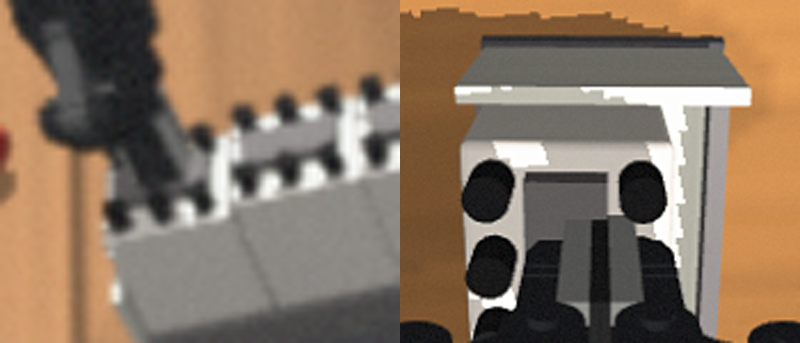

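The picture shows the shut fingers inside the outline of the oldest module's top, and the module pushed about 7 mm to -y against its rail. That is not a valid grasp. I'll open in place and look again.

```bash
python3 -m handwheel '[[0.3,0,0,0,0,0,0],[0.6,0,0,0,0,0,0],[1,0,0,0,0,0,0],[1,0,0,0,0,0,0],[1,0,0,0,0,0,0],[1,0,0,0,0,0,0],[1,0,0,0,0,0,0],[1,0,0,0,0,0,0]]'
python3 - <<'E'
from h import *;from bench import env
st=env.get_state();f=env.grab_frame("side");w=env.grab_frame("wrist");T=tool(st);print(st['position'],st['ee_rot'],st['contact_force'])
cv2.imwrite('pics/s3.png',f["img"][:,:,::-1]);cv2.imwrite('pics/w4.png',w["img"][:,:,::-1])
W=cam(w,T)
for nm in('pics/w3.png','pics/w4.png'):
  g=cv2.imread(nm,0)[205:330,205:340];n,_,s,c=cv2.connectedComponentsWithStats(((g<45)*255).astype(np.uint8),connectivity=4)
  print([( (c[i]+[205,205]).round(1).tolist(),int(s[i,4])) for i in range(1,n) if s[i,4]>60])
cv2.imwrite('pics/c3.png',np.hstack([cv2.resize(f["img"][180:240,215:285],(400,343),interpolation=2),cv2.resize(w["img"],(400,300))[np.r_[:300,:43]]])[:,:,::-1])
E
```

```text
time_s: 10.25
position: [0.4826, -0.0204, 0.0518]
ee_rot: [-179.8, 16.0, 177.2]
contact_force: [-0.2, 0.1, 0.4]
gripper_width: 0.999
grip_force: 0.0
[ 0.48258977 -0.02037246  0.05181476] [-179.76506876   16.01294294  177.16994734] [-0.19532757  0.11231612  0.43068311]
[([233.1, 233.3], 459), ([300.5, 233.8], 444), ([274.0, 301.4], 6747), ([234.5, 266.3], 453)]
[([233.4, 236.3], 469), ([301.4, 236.4], 456), ([234.9, 269.6], 465), ([300.7, 269.7], 449), ([236.3, 301.5], 458), ([300.2, 301.5], 451), ([248.8, 323.6], 203), ([309.2, 323.7], 201)]
```

View pics/c3.png

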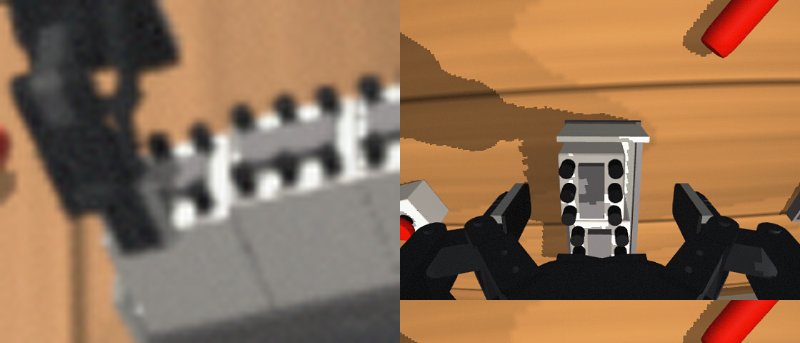

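Run:
```python
from h import *;from bench import env
T=tool(env.get_state());s=cam(env.grab_frame("side"));w=cam(env.grab_frame("wrist"),T)
for z in(-.013,-.03,-.048,-.06):
    q=[(T@[x,y,z,1])[:3] for x,y in((0,-.043),(0,-.057),(.011,-.043),(.011,.043),(-.011,.043))]
    print(z,[proj(s,X).round(0).tolist() for X in q[:2]],[proj(w,X).round(0).tolist() for X in q[2:]])
im=cv2.imread('pics/w4.png',0)
```

```text
-0.013 [[246.0, 233.0], [246.0, 238.0]] [[201.0, 222.0], [368.0, 222.0], [365.0, 261.0]]
-0.03 [[243.0, 227.0], [243.0, 232.0]] [[192.0, 235.0], [377.0, 235.0], [373.0, 277.0]]
-0.048 [[240.0, 222.0], [240.0, 227.0]] [[181.0, 251.0], [388.0, 250.0], [383.0, 297.0]]
-0.06 [[238.0, 218.0], [238.0, 223.0]] [[173.0, 263.0], [397.0, 263.0], [392.0, 313.0]]
```

Two views and the contact force agree that the real fingertips are about 36 mm behind the reported TCP. The first close therefore met only the posts and top plate and shifted the module about 6.5 mm to -y. I'll go 39 mm deeper, recentred, and grip again.

```bash
python3 -m handwheel '[[1,0,-0.043,0.03,0,0,0],[1,0,-0.043,0.07,0,0,0],[1,0,-0.043,0.11,0,0,0],[1,0,-0.043,0.15,0,0,0],[1,0,-0.043,0.19,0,0,0],[1,0,-0.043,0.23,0,0,0],[1,0,-0.043,0.26,0,0,0],[1,0,-0.043,0.26,0,0,0]]' 40 && python3 -m handwheel '[[0.7,0,0,0,0,0,0],[0.6,0,0,0,0,0,0],[0.5,0,0,0,0,0,0],[0.4,0,0,0,0,0,0],[0.3,0,0,0,0,0,0],[0.2,0,0,0,0,0,0],[0.2,0,0,0,0,0,0],[0.2,0,0,0,0,0,0]]' 40
```

```text
time_s: 11.45
position: [0.4929, -0.0275, 0.014]
ee_rot: [-179.8, 16.0, 177.2]
contact_force: [-0.6, -0.6, 0.6]
gripper_width: 1.002
grip_force: 0.0
time_s: 12.45
position: [0.4931, -0.0274, 0.0147]
ee_rot: [-179.8, 16.0, 177.2]
contact_force: [-2.0, 2.5, 5.4]
gripper_width: 0.486
grip_force: 40.8
```

Grip is right (0.486 × 85 ≈ 41 mm, 40 N). Lifting square to the lane floor.

```bash
python3 -m handwheel '[[0.2,0,0,-0.07,0,0,0],[0.2,0,0,-0.18,0,0,0],[0.2,0,0,-0.32,0,0,0],[0.2,0,0,-0.48,0,0,0],[0.2,0,0,-0.64,0,0,0],[0.2,0,0,-0.8,0,0,0],[0.2,0,0,-0.9,0,0,0],[0.2,0,0,-0.9,0,0,0]]' && python3 go.py .564 .264 .12 180 0 173.2; python3 go.py .564 .264 -.009 180 0 173.2
```

```text
time_s: 13.45
position: [0.4558, -0.0252, 0.1453]
ee_rot: [-179.8, 16.1, 177.2]
contact_force: [0.3, -0.3, -1.8]
gripper_width: 0.489
grip_force: 41.4
[-0.554  1.963  0.327] [0.002 0.09  0.022]
[-0.315  1.966  1.153] [0.002 0.09  0.022]
```

```bash
python3 -m handwheel '[[0.2,-0.05,0.1,0,0,0.01,0],[0.2,-0.1,0.3,0,0,0.03,0.01],[0.2,-0.2,0.5,0.05,0,0.05,0.01],[0.2,-0.25,0.7,0.1,0,0.07,0.02],[0.2,-0.3,0.9,0.1,0,0.09,0.022],[0.2,-0.3,1,0.1,0,0.09,0.022],[0.2,-0.3,1,0.1,0,0.09,0.022],[0.2,-0.3,1,0.1,0,0.09,0.022]]' && python3 go.py .564 .264 .06 180 0 173.2
```

```text
time_s: 14.45
position: [0.5094, 0.1215, 0.1411]
ee_rot: [179.7, -0.2, 173.2]
contact_force: [-0.7, -0.0, -1.0]
gripper_width: 0.485
grip_force: 41.3
[-0.251  0.984  0.544] [ 0.002 -0.001 -0.   ]
```

```bash
python3 -m handwheel '[[0.2,-0.05,0.1,0,0,0,0],[0.2,-0.1,0.3,0,0,0,0],[0.2,-0.15,0.5,0.05,0,0,0],[0.2,-0.2,0.75,0.15,0,0,0],[0.2,-0.25,0.93,0.3,0,0,0],[0.2,-0.25,0.984,0.42,0,0,0],[0.2,-0.25,0.984,0.54,0,0,0],[0.2,-0.25,0.984,0.54,0,0,0]]' && python3 go.py .564 .264 -.009 180 0 173.2
python3 - <<'E'
from h import *;from bench import env
st=env.get_state();f=env.grab_frame("side");w=env.grab_frame("wrist");t=env.grab_frame("top")
cv2.imwrite('pics/c4.png',np.hstack([cv2.resize(f["img"][60:260,190:400],(400,381),interpolation=2),np.vstack([cv2.resize(w["img"],(400,300))[:,:],t["img"][150:231,80:480]])])[:,:,::-1])
E
```

```text
time_s: 15.45
position: [0.5637, 0.2635, 0.0595]
ee_rot: [179.8, -0.4, 173.2]
contact_force: [-0.4, -0.4, -2.4]
gripper_width: 0.483
grip_force: 41.3
[-0.005  0.002  0.457] [ 0.001 -0.002 -0.   ]
```

View pics/c4.png

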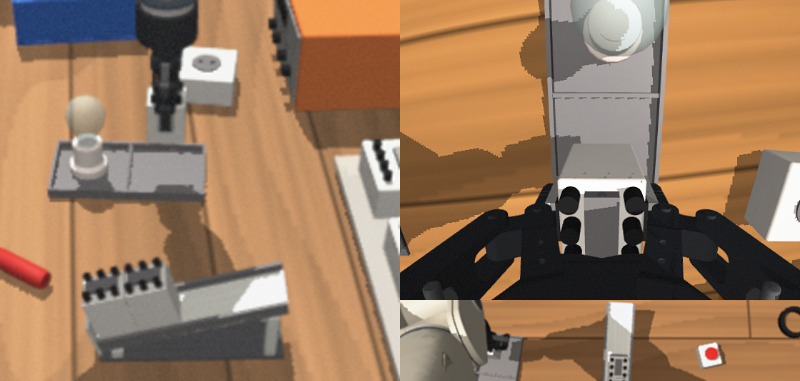

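The module hangs upright over the empty compartment, and the two remaining modules have slid to the stop. I'll lower it until it touches.

```bash
python3 -m handwheel '[[0.2,0,0,0.1,0,0,0],[0.2,0,0,0.2,0,0,0],[0.2,0,0,0.29,0,0,0],[0.2,0,0,0.36,0,0,0],[0.2,0,0,0.4,0,0,0],[0.2,0,0,0.43,0,0,0],[0.2,0,0,0.445,0,0,0],[0.2,0,0,0.445,0,0,0]]'
```

```text
time_s: 16.6
position: [0.5652, 0.2654, -0.0054]
ee_rot: [179.7, -0.2, 173.2]
contact_force: [-0.1, -0.4, -1.6]
gripper_width: 0.487
grip_force: 41.3
```

```bash
python3 -m handwheel '[[0.2,0,0,0.007,0,0,0],[0.2,0,0,0.014,0,0,0],[0.2,0,0,0.02,0,0,0],[0.2,0,0,0.025,0,0,0],[0.2,0,0,0.03,0,0,0],[0.2,0,0,0.033,0,0,0],[0.2,0,0,0.033,0,0,0],[0.2,0,0,0.033,0,0,0]]'
```

```text
time_s: 17.6
position: [0.5652, 0.2654, -0.0083]
ee_rot: [179.7, -0.2, 173.2]
contact_force: [-6.2, -2.4, 18.3]
gripper_width: 0.483
grip_force: 43.8
```

```bash
python3 -m handwheel '[[0.5,0,0,0,0,0,0],[0.7,0,0,0,0,0,0],[1,0,0,0,0,0,0],[1,0,0,0,0,0,0],[1,0,0,-0.1,0,0,0],[1,0,0,-0.3,0,0,0],[1,0,0,-0.6,0,0,0],[1,0,0,-1,0,0,0]]' && python3 go.py .4626 -.2611 .20 180 0 193.1
```

```text
time_s: 18.6
position: [0.5646, 0.264, 0.1408]
ee_rot: [179.7, -0.3, 173.2]
contact_force: [1.3, 0.3, -0.1]
gripper_width: 1.002
grip_force: 0.0
[ 0.262 -3.555 -0.409] [ 0.002 -0.001 -0.111]
```

```bash
python3 -m handwheel '[[1,0.1,-0.3,-0.2,0,0,0],[1,0.15,-0.7,-0.3,0,0,0],[1,0.2,-1,-0.4,0,0,0],[1,0.2,-1,-0.4,0,0,0],[1,0.2,-1,-0.4,0,0,0],[1,0.2,-1,-0.4,0,0,0],[1,0.2,-1,-0.4,0,0,0],[1,0.2,-1,-0.4,0,0,0]]' && python3 -m handwheel '[[1,0,-0.3,0,0,0,0],[1,0,-0.7,0,0,0,0],[1,0,-1,0,0,0,0],[1,0,-1,0,0,0,0],[1,0,-1,0,0,0,0],[1,0,-1,0,0,0,0],[1,0,-1,0,0,0,0],[1,0,-1,0,0,0,0]]' && python3 -m handwheel '[[1,0,-0.3,0,0,0,0],[1,0,-0.7,0,0,0,0],[1,0,-1,0,0,0,0],[1,0,-1,0,0,0,0],[1,0,-1,0,0,0,-0.05],[1,0,-1,0,0,0,-0.111],[1,0,-1,0,0,0,-0.111],[1,0,-1,0,0,0,-0.111]]' && python3 go.py .4626 -.2611 .10 180 0 193.1;python3 go.py .4626 -.2611 -.014 180 0 193.1
```

```text
time_s: 19.6
position: [0.5179, 0.1192, 0.1984]
ee_rot: [179.7, -0.2, 173.2]
contact_force: [-0.1, 0.7, 0.1]
gripper_width: 1.002
grip_force: 0.0
time_s: 20.6
position: [0.5004, -0.0296, 0.198]
ee_rot: [179.7, -0.2, 173.3]
contact_force: [-0.7, -0.6, 0.2]
gripper_width: 0.998
grip_force: 0.0
time_s: 21.6
position: [0.4826, -0.1786, 0.1972]
ee_rot: [179.6, -0.1, -167.0]
contact_force: [0.2, 0.6, -0.3]
gripper_width: 0.998
grip_force: 0.0
[ 0.253 -0.51   0.645] [ 0.002 -0.    -0.   ]
[ 0.252 -0.515  1.405] [ 0.002 -0.    -0.   ]
```

```bash
python3 -m handwheel '[[1,0.1,-0.2,0.2,0.002,0,0],[1,0.2,-0.4,0.4,0.002,0,0],[1,0.252,-0.513,0.6,0.002,0,0],[1,0.252,-0.513,0.645,0.002,0,0],[1,0.252,-0.513,0.645,0.002,0,0],[1,0.252,-0.513,0.645,0.002,0,0],[1,0.252,-0.513,0.645,0.002,0,0],[1,0.252,-0.513,0.645,0.002,0,0]]'
python3 - <<'E'
from h import *;from bench import env;from go import rel
st=env.get_state();f=env.grab_frame("wrist");T=tool(st);W=cam(f,T);print(rel(T,(.4626,-.2611,-.014),(180,0,193.1)))
cv2.imwrite('pics/w5.png',f["img"][:,:,::-1])
P=[(.4815,-.2719,.0667),(.4504,-.279,.0667),(.4437,-.2504,.0667)];print([proj(W,p).round(1).tolist() for p in P])
g=cv2.cvtColor(f["img"],cv2.COLOR_RGB2GRAY);g=g[150:,:];n,_,s,c=cv2.connectedComponentsWithStats(((g<50)*255).astype(np.uint8),connectivity=4)
print([((c[i]+[0,150]).round(1).tolist(),int(s[i,4])) for i in range(1,n) if 40<s[i,4]<700])
E
```

```text
time_s: 22.6
position: [0.4635, -0.262, 0.1006]
ee_rot: [-180.0, -0.0, -166.8]
contact_force: [-0.1, 0.2, -0.5]
gripper_width: 0.999
grip_force: 0.0
(array([0.004, 0.008, 0.764]), array([-0.   , -0.   ,  0.001]))
[[263.4, 236.9], [262.9, 190.4], [308.8, 190.4]]
[([263.5, 191.3], 176), ([309.1, 191.2], 171), ([264.0, 215.0], 183), ([308.5, 215.0], 176), ([264.1, 237.9], 177), ([308.0, 238.0], 179), ([509.4, 272.2], 78), ([275.0, 312.1], 143)]
```

Posts seen within 1 px of prediction, so I'll descend and grip.

```bash
python3 -m handwheel '[[1,0.004,0.006,0.15,0,0,0],[1,0.004,0.006,0.3,0,0,0],[1,0.004,0.006,0.45,0,0,0],[1,0.004,0.006,0.58,0,0,0],[1,0.004,0.006,0.68,0,0,0],[1,0.004,0.006,0.74,0,0,0],[1,0.004,0.006,0.76,0,0,0],[1,0.004,0.006,0.76,0,0,0]]' && python3 -m handwheel '[[0.7,0,0,0,0,0,0],[0.6,0,0,0,0,0,0],[0.5,0,0,0,0,0,0],[0.4,0,0,0,0,0,0],[0.3,0,0,0,0,0,0],[0.2,0,0,0,0,0,0],[0.2,0,0,0,0,0,0],[0.2,0,0,0,0,0,0]]' 40 && python3 -m handwheel '[[0.2,0,0,-0.07,0,0,0],[0.2,0,0,-0.2,0,0,0],[0.2,0,0,-0.4,0,0,0],[0.2,0,0,-0.6,0,0,0],[0.2,0,0,-0.8,0,0,0],[0.2,0,0,-1,0,0,0],[0.2,0,0,-1,0,0,0],[0.2,0,0,-1,0,0,0]]'
```

```text
time_s: 23.65
position: [0.4623, -0.2616, -0.0138]
ee_rot: [-180.0, -0.1, -166.8]
contact_force: [-1.1, 0.6, -0.1]
gripper_width: 0.999
grip_force: 0.0
time_s: 24.65
position: [0.4621, -0.2614, -0.0137]
ee_rot: [180.0, -0.1, -166.8]
contact_force: [-0.9, 2.0, 5.7]
gripper_width: 0.489
grip_force: 41.4
time_s: 25.65
position: [0.4616, -0.2611, 0.1352]
ee_rot: [180.0, -0.1, -166.8]
contact_force: [0.1, 1.0, -2.4]
gripper_width: 0.485
grip_force: 41.1
```

```bash
python3 go.py .567 -.0247 .1737 180 16 177.1
```

```text
[-1.043  1.374 -0.257] [ 0.013 -0.089  0.089]
```

```bash
python3 -m handwheel '[[0.2,-0.05,0.1,-0.1,0,0,0],[0.2,-0.2,0.3,-0.2,0,0,0],[0.2,-0.35,0.5,-0.3,0,0,0],[0.2,-0.5,0.7,-0.3,0,0,0],[0.2,-0.65,0.85,-0.3,0,0,0],[0.2,-0.75,1,-0.3,0,0,0],[0.2,-0.75,1,-0.3,0,0,0],[0.2,-0.75,1,-0.3,0,0,0]]' && python3 go.py .567 -.0247 .1737 180 16 177.1
```

```text
time_s: 26.65
position: [0.5371, -0.0894, 0.1806]
ee_rot: [180.0, -0.1, -166.8]
contact_force: [0.4, 0.2, -2.5]
gripper_width: 0.486
grip_force: 41.2
[-0.293  0.374  0.045] [ 0.013 -0.089  0.089]
```

```bash
python3 -m handwheel '[[0.2,-0.05,0.06,0,0.003,-0.015,0.015],[0.2,-0.1,0.13,0,0.006,-0.04,0.04],[0.2,-0.17,0.22,0.02,0.009,-0.06,0.06],[0.2,-0.24,0.31,0.04,0.011,-0.08,0.08],[0.2,-0.293,0.374,0.045,0.013,-0.089,0.089],[0.2,-0.293,0.374,0.045,0.013,-0.089,0.089],[0.2,-0.293,0.374,0.045,0.013,-0.089,0.089],[0.2,-0.293,0.374,0.045,0.013,-0.089,0.089]]' && python3 go.py .6025 -.0262 .0488 180 16 177.1
python3 - <<'E'
from h import *;from bench import env
st=env.get_state();f=env.grab_frame("wrist");T=tool(st);W=cam(f,T);s=cam(env.grab_frame("side"));cv2.imwrite('pics/w6.png',f["img"][:,:,::-1])
g=cv2.cvtColor(f["img"],cv2.COLOR_RGB2GRAY)[60:300];n,_,q,c=cv2.connectedComponentsWithStats(((g<50)*255).astype(np.uint8),connectivity=4)
print([((c[i]+[0,60]).round(1).tolist(),int(q[i,4])) for i in range(1,n) if 20<q[i,4]<700])
for k,p in {'1-+':(.4572,-.0042,.0886),'1--':(.4562,-.0328,.0879),'1++':(.4877,-.0058,.0974),'1+-':(.4858,-.0348,.0979),'2++':(.5338,-.0082,.1103),'2+-':(.532,-.0371,.1105)}.items(): print(k,proj(W,p).round(1))
E
```

```text
time_s: 27.65
position: [0.5678, -0.0258, 0.1742]
ee_rot: [-179.9, 16.1, 177.0]
contact_force: [-0.2, -0.3, -1.3]
gripper_width: 0.492
grip_force: 41.2
[0.009 0.011 0.867] [-0.001  0.    -0.   ]
[([259.6, 61.9], 33), ([303.4, 62.3], 28), ([258.9, 83.4], 88), ([305.9, 83.0], 50), ([258.7, 108.0], 114), ([303.4, 108.0], 93), ([259.1, 133.0], 130), ([302.8, 133.3], 108), ([54.8, 146.2], 187), ([282.6, 273.5], 176), ([134.8, 296.6], 173), ([429.3, 296.6], 176)]
1-+ [309.8   2.6]
1-- [263.3   3.4]
1++ [309.   56.3]
1+- [263.   55.8]
2++ [307.7 132.7]
2+- [264.1 132.3]
```

Row is in place (posts within 1 px of slot 2). Lowering to just over the lane floor.

```bash
python3 -m handwheel '[[0.2,0.009,0.005,0.15,0,0,0],[0.2,0.009,0.005,0.32,0,0,0],[0.2,0.009,0.005,0.49,0,0,0],[0.2,0.009,0.005,0.64,0,0,0],[0.2,0.009,0.005,0.75,0,0,0],[0.2,0.009,0.005,0.82,0,0,0],[0.2,0.009,0.005,0.86,0,0,0],[0.2,0.009,0.005,0.86,0,0,0]]'
```

```text
time_s: 28.75
position: [0.6021, -0.0263, 0.0497]
ee_rot: [-179.9, 16.1, 177.1]
contact_force: [-0.1, -0.1, -2.3]
gripper_width: 0.482
grip_force: 41.3
```

```bash
python3 go.py .6025 -.0262 .0488 180 16 177.1
python3 - <<'E'
from bench import env
s=env.get_state();print(s["contact_force"],s["position"])
E
```

```text
[-0.001  0.001  0.006] [-0.001  0.    -0.   ]
[-0.07962238 -0.08508127 -2.30285743] [ 0.60207778 -0.02630327  0.04968135]
```

```bash
python3 -m handwheel '[[0.2,0,0,0.007,0,0,0],[0.2,0,0,0.014,0,0,0],[0.2,0,0,0.017,0,0,0],[0.2,0,0,0.017,0,0,0],[0.55,0,0,0.017,0,0,0],[0.7,0,0,0.017,0,0,0],[1,0,0,0.017,0,0,0],[1,0,0,0.017,0,0,0]]' && python3 -m handwheel '[[1,0,0,0,0,0,0],[1,0,0,0,0,0,0],[1,0,0,-0.1,0,0,0],[1,0,0,-0.3,0,0,0],[1,0,0,-0.5,0,0,0],[1,0,0,-0.7,0,0,0],[1,0,0,-0.9,0,0,0],[1,0,0,-1,0,0,0]]' && python3 -m handwheel '[[1,0.1,0,-0.2,0,0,0],[1,0.3,0,-0.4,0,0,0],[1,0.5,0,-0.6,0,0,0],[1,0.7,0,-0.8,0,0,0],[1,0.7,0,-0.8,0,0,0],[1,0.7,0,-0.8,0,0,0],[1,0.7,0,-0.8,0,0,0],[1,0.7,0,-0.8,0,0,0]]'
python3 - <<'E'
from h import *;from bench import env
st=env.get_state();w=env.grab_frame("wrist");f=env.grab_frame("side");W=cam(w,tool(st))
g=cv2.cvtColor(w["img"],cv2.COLOR_RGB2GRAY)[60:300];n,_,q,c=cv2.connectedComponentsWithStats(((g<50)*255).astype(np.uint8),connectivity=4)
print([((c[i]+[0,60]).round(1).tolist(),int(q[i,4])) for i in range(1,n) if 15<q[i,4]<700])
for k,p in {'3++':(.5798,-.0109,.1237),'3+-':(.5779,-.0394,.1233),'3-+':(.549,-.0089,.115),'3--':(.5484,-.0375,.1132)}.items(): print(k,proj(W,p).round(1))
cv2.imwrite('pics/c5.png',np.hstack([cv2.resize(f["img"][60:260,190:400],(400,381),interpolation=2),cv2.resize(w["img"],(400,381))])[:,:,::-1])
E
```

```text
time_s: 29.75
position: [0.6028, -0.0263, 0.0473]
ee_rot: [-179.9, 16.1, 177.1]
contact_force: [-0.6, 0.6, 0.7]
gripper_width: 0.998
grip_force: 0.0
time_s: 30.75
position: [0.5615, -0.024, 0.1938]
ee_rot: [-179.9, 16.2, 177.1]
contact_force: [1.0, -0.1, -0.1]
gripper_width: 1.001
grip_force: 0.0
time_s: 31.75
position: [0.4276, -0.0169, 0.2769]
ee_rot: [-179.9, 16.0, 177.1]
contact_force: [-1.0, -0.4, -0.3]
gripper_width: 1.0
grip_force: 0.0
[([350.8, 66.2], 44), ([44.1, 82.9], 122), ([551.0, 103.2], 134), ([104.1, 102.1], 16), ([98.6, 116.9], 81), ([143.9, 114.4], 87), ([41.7, 122.6], 118), ([281.5, 130.0], 50), ([267.5, 147.8], 44), ([294.5, 147.8], 42), ([528.7, 154.5], 32), ([267.6, 162.5], 48), ([294.2, 162.5], 46), ([519.8, 174.5], 112), ([267.7, 176.9], 45), ([294.1, 177.0], 48), ([267.1, 191.0], 51), ([293.1, 191.0], 48), ([493.7, 211.4], 195), ([518.3, 203.0], 60), ([267.2, 204.8], 50), ([293.0, 204.7], 51), ([127.7, 209.6], 40), ([513.4, 213.1], 47), ([292.9, 218.4], 49), ([267.4, 218.4], 46), ([508.5, 223.3], 47), ([269.6, 231.4], 47), ([294.6, 231.6], 49), ([269.5, 244.2], 50), ([294.5, 244.3], 50), ([294.4, 256.8], 52), ([269.5, 256.9], 51), ([134.2, 284.7], 286), ([430.2, 284.9], 284), ([555.8, 288.8], 89), ([509.2, 284.9], 18), ([477.7, 287.2], 16)]
3++ [295.1 257.2]
3+- [270.8 256.6]
3-+ [295.8 231.7]
3-- [270.9 231.3]
```

View pics/c5.png

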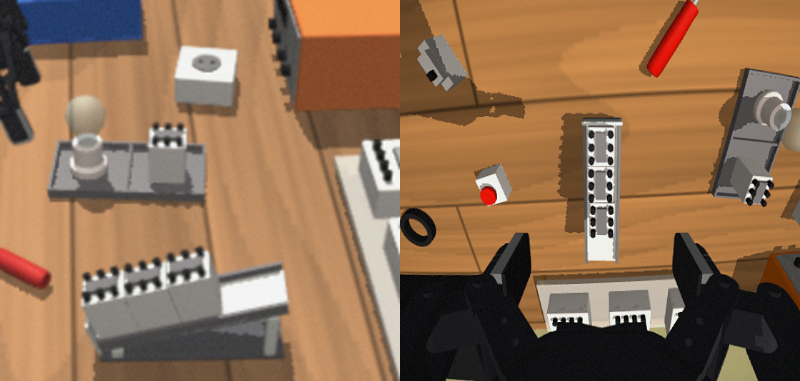

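The fresh module's posts lie within 1.5 px of the third-place prediction. The oldest stands upright in the empty compartment and the arm is clear, so I'm handing in.

```bash
python3 -c "
from bench import env
print(env.close_job())"
```

```text
the job is handed in; nothing more can be done
None
```

Job handed in at about 32 s, after one failed grip that nudged the oldest module 6.5 mm sideways (the fingertips are about 36 mm short of the reported TCP): the last pictures show the oldest module upright in the empty tray compartment and the fresh one last in the lane; the hand-in returned no verdict.

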